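Slide the standing cylinder back into its row

ROBOT

A 7-joint arm with a two-finger parallel gripper is mounted at the origin on the work surface. World frame = base frame: x ahead of the robot, y to its left, z up, the work surface at z = 0. Lengths are in m, angles in rad, forces in N, time in s.
With the tool pointing down it reaches from about 0.4 to 0.85 m from the base axis. Payload 10.4 kg.
Tool frame: the origin (TCP) lies where the fingers leave the gripper's body, on its centre line; the fingertips stand 73 mm ahead of it and the grasp point (between the pads) lies 54 mm ahead of it; z points along the fingers, y is the direction in which the jaws open and shut (so a half turn about z gives the same grasp; the last joint's range is limited). The gripper opens to 85 mm and grips with 20 to 120 N. Pads are 22 mm wide; open, the fingers measure 114 mm over their backs; the gripper's body (76 mm by 85 mm) begins 54 mm behind the grasp point. The pads swing forward as they close: fully open they stand 13 mm farther back than shut.
Start: joints at [1.231, 0.332, -0.065, 1.46, 0.022, 1.35, -0.088], TCP at [0.195, -0.594, 0.304] pointing down, gripper open.
Joint ranges: [-2.6, 2.6], [-0.5, 2.12], [-1.47, 1.34], [0.16, 2.42], [-1.27, 4.41], [0.06, 2.06], [-2.6, 2.6]. Speed limits (rad/s): [2.22, 2.22, 2.79, 2.79, 3.14, 3.14, 3.14].

INTERFACE

Orientations are given as a unit quaternion [x, y, z, w].
In Python, from workcell import get_obs, camera, camera_model, hand_in gives the robot as it stands.
- The arm moves only by the shell command python3 -m crank 'ROWS' [FORCE]. ROWS is text: rows parted by semicolons, each of 7 numbers parted by spaces: the shift along the tool's x, y, z in units of 40 mm (1.0 is 40 mm), then the turn, a rotation vector about the tool's x, y, z in units of 8 degrees (1.0 is 8 degrees), then the finger opening in mm, from 0 to 85.4. In form: x y z ax ay az jaw; .... A call has exactly 10 rows; each row shifts and turns the pose as measured when the row begins, along the tool's axes as they then stand; what a row does not reach is not made up. A row lasts 1/10 s, in which the tool goes at most 50 mm and 8.59 degrees, less where a joint would pass 70% of its speed; a pose out of reach is approached as far as the arm can. A call is refused whole if a number of a shift passes 1 or a number of a turn 1, either way. A call with a gripper value outside its range is refused whole. The fingers move at their own pace and stop on an object; FORCE is the grip in N (left out, the last holds). Time passes only in rows, so rows that do not move let the fingers close, or fill a call up. It gives the time, the measured TCP pose, the force and the opening at its end, in the units of the state.
- get_obs(): the state, without advancing time (a new reading comes with each control period).
- camera(name): name is "scene" or "top"; returns (picture, depth): 384x512x3 uint8, red, green, blue; 384x512 float32, m along the optical axis (not along the pixel's ray), 0 where there is no reading.
- camera_model(name): a dict with "fx", "fy", "cx", "cy" (pixels), "position" and "rotation" of the camera in the world. Camera axes: x right, y up, looking along -z (the intrinsics and any distortion apply to the point x, -y, -z); pixel columns grow to the right and rows downward; lengths in m; the calibration is good to about 2 mm. A picture is of the moment at which its call begins. camera_model takes no time and is no camera call.
- hand_in(): hands the job in, once; it reports no verdict.
The state is a dict: "clock": time; "joint_pos": joint angles; "joint_velocities": joint speeds; "tau": joint torques, N m; "position": TCP position; "ee_rot": TCP orientation; "ft_force": force on the tool from outside, world axes, zero at the start; "torque": the same for the moment, N m; "grip_width": opening from 0.0 (shut) to 1.0 (fully open).
Only numpy, scipy, OpenCV 4.12 (cv2) and the standard library are available. Lean on these libraries where they do the work, as an engineer would, in place of code of your own. Each camera call takes 0.05 s, during which the arm holds its last target.

TASK

On the packing table, one of the three matching hydraulic cylinders stands out in the open, away from the long carton; it is full of oil with its top port open, so it must stay upright on the table. Push it with the fingertips, low down near its foot so that it slides without tipping, into the gap in the row: midway between the other two cylinders and right up against the side of the long carton. Do not grip or lift it, do not disturb the other things, and finish with the hand clear.

Things in the scene. Friction and masses are not known exactly. Their poses are not given: they have to be found in the camera images.
- cylinder: the cylinder to slide, standing upright away from the carton; 222 mm tall. Dark foot cap 44 mm across up to 26 mm, barrel 38 mm across to 136, dark cap 44 mm across to 162, then a thin rod with a 22 mm clevis. Loose, 0.5 to 0.85 kg, slides with 2 to 6 N; pushed above 30 to 45 mm it tips. Origin: centre of its underside, z up its axis; yaw does not matter
- neighbour_a: matching cylinder (same shape and size) standing loose in the row against the carton, at the end of the gap towards the carton's -x end. Origin at the centre of its underside. Leave it
- neighbour_b: matching cylinder standing loose in the row against the carton, at the other end of the gap, about 150 mm from neighbour_a centre to centre. Origin at the centre of its underside. Leave it
- carton: long closed cardboard carton, immovable, 600 (own x) x 200 (own y) x 170 mm high. Origin: centre of its underside. The row stands along its long side at own y = +100 mm, which looks to the robot's left; a cylinder touching that side has its centre at own y = 122 mm
- valve: bystander: solenoid valve lying on the table to the robot's left of the work, a metal block with a black coil at each end, 209 mm long along its own x, 50 mm wide, 50 mm high. Origin at the centre of its underside
- fittings: bystander: small open carton full of pipe fittings, 140 x 120 x 100 mm high with a flap on its -x side leaning out 20 mm and up to 145 mm, standing on top of the long carton. Origin at the centre of its underside
Not all that is in view belongs to the job. What is shaped like the cylinder but orange is not meant.

How it is judged:
By the outcome, as a careful person would: the job done as asked, in the order asked, and still so for the second after the job is handed in, with the robot touching nothing.
It also fails if it takes over 56 s, if anything falls off the work surface, if the arm or the gripper's body presses on something with over 40 N, if the wrist force passes 120 N, or if a joint passes its speed limit or range.

## Working session

There is one attempt and no reset: what is moved stays moved. The work goes in short steps, Python scripts to look and compute and a shell command to move; the robot and the scene stay as the last step left them, time stands still between calls to the robot, and variables do not carry over. Pictures are saved under pics/ and viewed, and the job is handed in when it is done.

```bash
ls; mkdir -p pics; python3 - <<'E'
from workcell import *
import cv2,numpy as np
print(get_obs())
for n in("scene","top"):
    p,d=camera(n);cv2.imwrite(f"pics/{n}0.png",p[:,:,::-1]);np.save(f"pics/{n}0.npy",d);print(camera_model(n))
E
```

```text
pics
{'clock': 0.0, 'joint_pos': array([ 1.23140154,  0.3328838 , -0.06473067,  1.46093633,  0.02161644,
        1.34989912, -0.08852725]), 'joint_velocities': array([-0.00225401, -0.00015798,  0.00023254, -0.000835  ,  0.00063099,
       -0.00044018,  0.00074767]), 'tau': array([ 3.44940663e-04, -6.25451875e+01,  4.94859880e-02, -3.91603124e+01,
        1.62928272e-02,  9.99772979e-03, -4.21078323e-05]), 'position': array([ 0.1946295 , -0.59363849,  0.30311087]), 'ee_rot': array([ 9.87479018e-01,  1.57748783e-01, -1.48236709e-04, -6.99562223e-04]), 'ft_force': array([0.70503191, 0.13235779, 0.63872944]), 'torque': array([ 0.02068784,  0.00321608, -0.08895687]), 'grip_width': 0.9988351968610083}
{'fx': 409.1375316995921, 'fy': 409.1375316995921, 'cx': 251.5548812612914, 'cy': 194.69929546500788, 'position': array([ 0.80326452, -0.3480704 ,  0.91005545]), 'rotation': array([0.24427452, 0.07513252, 0.29422536, 0.92093241])}
{'fx': 352.44676061917716, 'fy': 352.44676061917716, 'cx': 257.462197623987, 'cy': 187.62508864417327, 'position': array([0.39280008, 0.0566863 , 0.93742096]), 'rotation': array([-0.06901621,  0.08229533,  0.75101953, -0.65148593])}
```

View pics/scene0.png

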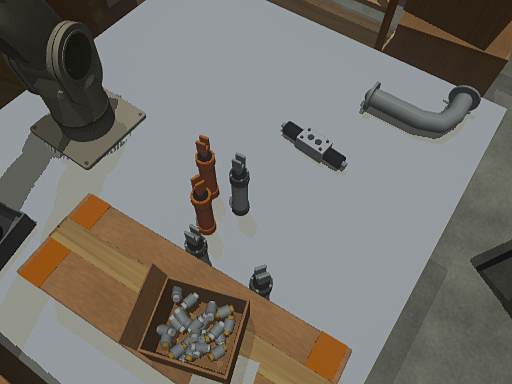

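View pics/top0.png

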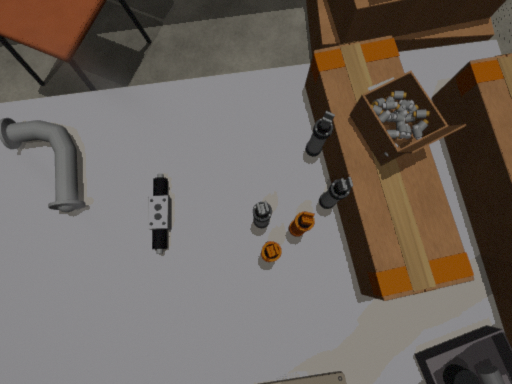

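The scene view shows the grey cylinder at (240,185), two orange decoys at (205,165) and (203,205), and the neighbours at (195,240) and (262,280). In the top view the cylinder is at (262,213), the decoys at (302,223) and (271,252), the neighbours at (320,135) and (335,190), and the valve at (159,212).

```bash
cat > h.py <<'E'
import numpy as np,cv2
from workcell import *
from scipy.spatial.transform import Rotation as R
def cloud(n,d,m):
    v,u=np.indices(d.shape)
    c=np.stack([(u-m['cx'])/m['fx']*d,-(v-m['cy'])/m['fy']*d,-d],-1)
    return c@R.from_quat(m['rotation']).as_matrix().T+m['position']
def clusters(P,mask,minn=25):
    k,l,s,c=cv2.connectedComponentsWithStats(mask.astype(np.uint8),connectivity=8)
    return [(c[i].round(),P[l==i]) for i in range(1,k) if s[i,4]>=minn]
def circ(xy,r):
    from scipy.optimize import least_squares
    f=least_squares(lambda c:np.hypot(*(xy-c).T)-r,xy.mean(0),loss='soft_l1',f_scale=.002)
    return f.x,np.sqrt(np.mean(f.fun**2))
E
python3 - <<'E'
from h import *
for n in("scene","top"):
    p=cv2.imread(f"pics/{n}0.png");d=np.load(f"pics/{n}0.npy");P=cloud(n,d,camera_model(n));z=P[...,2]
    print(n,"table z",np.median(z[(d>0)&(abs(z)<.02)]))
    hsv=cv2.cvtColor(p,cv2.COLOR_BGR2HSV).astype(int)
    print(n,'carton top z',np.median(z[(z>.15)&(z<.19)]))
    m=(d>0)&(z>.012)&(z<.3)&(P[...,0]>.25)&(P[...,0]<1)&(abs(P[...,1])<.5)
    grey=m&((hsv[...,1]<70))
    orange=m&(hsv[...,1]>170)&(hsv[...,0]<16)&(z<.3)
    for nm,k in(("grey",grey),("or",orange)):
        for c,q in clusters(P,k,60):
            print(nm,c,len(q),q.min(0).round(3),q.max(0).round(3),end=' ')
            for lo,hi,r in((.005,.026,.022),(.03,.132,.019),(.14,.16,.022)):
                s=q[(q[:,2]>lo)&(q[:,2]<hi)]
                if len(s)>8: 
                    a,b=circ(s[:,:2],r);print(len(s),a.round(4),b.round(4),end=' ')
            print()
E
```

```text
scene table z 0.0002721245300236208
scene carton top z 0.17043047535020484
grey [392. 112.] 589 [0.601 0.475 0.015] [0.78 0.5  0.08] 19 [0.6603 0.4912] 0.0344 538 [0.685  0.4881] 0.0365 
grey [314. 144.] 1288 [0.454 0.258 0.012] [0.664 0.316 0.053] 163 [0.5717 0.2769] 0.038 1040 [0.5644 0.2833] 0.0364 
grey [204. 157.] 70 [0.404 0.006 0.161] [0.432 0.036 0.18 ] 
grey [239. 184.] 945 [0.487 0.006 0.012] [0.53  0.05  0.224] 58 [0.5062 0.0296] 0.0012 335 [0.5065 0.0289] 0.0007 99 [0.5065 0.0293] 0.0013 
grey [199. 196.] 74 [ 0.458 -0.077  0.163] [ 0.487 -0.047  0.18 ] 
grey [196. 244.] 606 [ 0.513 -0.177  0.023] [ 0.575 -0.132  0.225] 65 [ 0.533  -0.1531] 0.0003 66 [ 0.5332 -0.1519] 0.0012 
grey [261. 282.] 542 [ 0.662 -0.166  0.025] [ 0.718 -0.123  0.225] 18 [ 0.6828 -0.1418] 0.0002 42 [ 0.6825 -0.1416] 0.0016 
grey [176. 294.] 154 [ 0.577 -0.272  0.174] [ 0.601 -0.248  0.241] 
grey [189. 300.] 192 [ 0.592 -0.273  0.173] [ 0.628 -0.238  0.254] 
grey [197. 332.] 2511 [ 0.589 -0.34   0.171] [ 0.714 -0.221  0.258] 
grey [244. 371.] 596 [ 0.726 -0.315  0.167] [ 0.771 -0.262  0.175] 
grey [
[... 1175 characters left out ...]
0.485 0.007 0.012] [0.528 0.049 0.225] 18 [0.5076 0.026 ] 0.0013 52 [0.5068 0.0273] 0.0004 20 [0.5071 0.0275] 0.0002 
or [381.  49.] 253 [ 0.83  -0.357  0.167] [ 0.885 -0.269  0.176] 
or [323.  64.] 307 [ 0.819 -0.221  0.09 ] [ 0.877 -0.152  0.175] 55 [ 0.8443 -0.1694] 0.0046 55 [ 0.8457 -0.1722] 0.0048 
or [301. 224.] 275 [ 0.45  -0.081  0.015] [ 0.491 -0.04   0.224] 15 [ 0.4727 -0.0628] 0.001 69 [ 0.4719 -0.0622] 0.0002 18 [ 0.472  -0.0623] 0.0002 
or [270. 251.] 153 [0.396 0.    0.025] [0.437 0.041 0.224] 
or [467. 266.] 70 [ 0.305 -0.394  0.169] [ 0.356 -0.37   0.176] 
or [375. 284.] 238 [ 0.288 -0.215  0.092] [ 0.343 -0.191  0.175] 78 [ 0.3175 -0.2084] 0.0051 72 [ 0.314  -0.1748] 0.0046
```

```bash
cat >> h.py <<'E'
from scipy.linalg import logm
C=np.array([.5067,.0285]);A=np.array([.533,-.1532]);B=np.array([.683,-.1423]);T=(A+B)/2
def goalpose(tip,head,tilt):
    h,t=np.radians([head,tilt]);p=np.array([np.cos(h),np.sin(h),0])
    z=p*np.sin(t)-np.array([0,0,1])*np.cos(t);y=np.array([-p[1],p[0],0]);x=np.cross(y,z)
    M=np.eye(4);M[:3,:3]=np.stack([x,y,z],1);M[:3,3]=np.array(tip)-.073*z;return M
def now():
    o=get_obs();M=np.eye(4);M[:3,:3]=R.from_quat(o['ee_rot']).as_matrix();M[:3,3]=o['position'];return M,o
def rows(G,N):
    M,o=now();L=np.real(logm(np.linalg.inv(M)@G))/N
    w=np.array([L[2,1],L[0,2],L[1,0]]);v=L[:3,3]
    print('clock',o['clock'],'N',N,'shift',(v/.04).round(3),'turn',(np.degrees(w)/8).round(3),'F',o['ft_force'].round(1),'tip',(M[:3,3]+.073*M[:3,2]).round(4),'jaw',o['grip_width'])
E
python3 - <<'E'
from h import *
print(C,T,np.degrees(np.arctan2(*(T-C)[::-1])))
n=np.array([-(B-A)[1],(B-A)[0]]);print(np.degrees(np.arctan2(*-n[::-1])))
# carton long edge from top surface
d=np.load("pics/scene0.npy");P=cloud("scene",d,camera_model("scene"));q=P[(P[...,2]>.164)&(P[...,2]<.176)&(P[...,1]>-.45)&(P[...,0]>.3)&(P[...,0]<.87)]
xs=np.arange(.3,.86,.02);e=[];
for x in xs:
    s=q[(abs(q[:,0]-x)<.01)];s=s[(s[:,1]<-.13)];e.append(s[:,1].max())
e=np.array(e);print(e.round(3));k=np.polyfit(xs,e,1)
for _ in range(3): g=abs(e-np.polyval(k,xs))<.006;k=np.polyfit(xs[g],e[g],1)
print(k,'edge y at T',np.polyval(k,T[0]), 'T y needed',np.polyval(k,T[0])+.022)
p=np.array([np.cos(np.radians(-77)),np.sin(np.radians(-77))])
b=C-p*.075
M,o=now();M[2,3]=.46;rows(M,5)
rows(goalpose([*b,.25],-77,35),20)
E
```

```text
[0.5067 0.0285] [ 0.608   -0.14775] -60.11178778632647
-85.84381192275812
[-0.193 -0.191 -0.191 -0.19  -0.188 -0.186 -0.185 -0.184 -0.181 -0.18
 -0.18  -0.159 -0.137 -0.161 -0.173 -0.171 -0.17  -0.168 -0.141 -0.144
 -0.131 -0.163 -0.161 -0.159 -0.158 -0.157 -0.154 -0.153 -0.151]
[ 0.07521511 -0.21640645] edge y at T -0.17067566332915082 T y needed -0.14867566332915083
clock 0.1 N 5 shift [-0.    -0.001 -0.784] turn [ 0. -0.  0.] F [ 0.6 -0.3 -0.4] tip [ 0.1946 -0.5936  0.2302] jaw 1.0003301348771718
clock 0.1 N 20 shift [ 1.03  -0.152 -0.346] turn [-0.162 -0.177 -0.512] F [ 0.6 -0.3 -0.4] tip [ 0.1946 -0.5936  0.2302] jaw 1.0003301348771718
```

```bash
python3 -m crank '0 0 -0.8 0 0 0 28;0 0 -0.8 0 0 0 28;0 0 -0.8 0 0 0 28;0 0 -0.8 0 0 0 28;0 0 -0.8 0 0 0 28;0 0 -0.8 0 0 0 28;0 0 0 0 0 0 28;0 0 0 0 0 0 28;0 0 0 0 0 0 28;0 0 0 0 0 0 28' 20
python3 - <<'E'
from h import *
p=np.array([np.cos(np.radians(-77)),np.sin(np.radians(-77))])
b=C-p*.08
G=goalpose([*b,.36],-77,0);rows(G,20);rows(G,30)
# path check
M,o=now();L=np.real(logm(np.linalg.inv(M)@G))
from scipy.linalg import expm
for s in (.2,.4,.6,.8,1):print((M@expm(L*s))[:3,3].round(3))
E
```

```text
clock: 1.1
position: [0.1944, -0.5932, 0.4956]
ee_rot: [0.987, 0.158, -0.001, -0.007]
ft_force: [-0.3, -0.4, 0.2]
grip_width: 0.329
clock 1.1 N 20 shift [ 1.034 -0.119  0.08 ] turn [-0.004 -0.003 -0.53 ] F [-0.3 -0.4  0.2] tip [ 0.1941 -0.5922  0.4226] jaw 0.3288003391474324
clock 1.1 N 30 shift [ 0.689 -0.079  0.054] turn [-0.003 -0.002 -0.353] F [-0.3 -0.4  0.2] tip [ 0.1941 -0.5922  0.4226] jaw 0.3288003391474324
[ 0.333 -0.502  0.483]
[ 0.439 -0.375  0.471]
[ 0.504 -0.222  0.458]
[ 0.521 -0.056  0.446]
[0.489 0.106 0.433]
```

```bash
python3 -m crank '0.95 -0.1 0 0 0 -0.5 28;0.95 -0.1 0 0 0 -0.5 28;0.95 -0.1 0 0 0 -0.5 28;0.95 -0.1 0 0 0 -0.5 28;0.95 -0.1 0 0 0 -0.5 28;0.95 -0.1 0 0 0 -0.5 28;0.95 -0.1 0 0 0 -0.5 28;0.95 -0.1 0 0 0 -0.5 28;0.95 -0.1 0 0 0 -0.5 28;0.95 -0.1 0 0 0 -0.5 28'
python3 - <<'E'
from h import *
p=np.array([np.cos(np.radians(-77)),np.sin(np.radians(-77))])
b=C-p*.08
G=goalpose([*b,.36],-77,0);rows(G,10);rows(G,20)
E
```

```text
clock: 2.1
position: [0.4745, -0.335, 0.4845]
ee_rot: [0.87, 0.492, -0.003, -0.016]
ft_force: [1.2, -0.7, 0.4]
grip_width: 0.329
clock 2.1 N 10 shift [ 1.122 -0.139  0.139] turn [-0.017 -0.016 -0.55 ] F [ 1.2 -0.7  0.4] tip [ 0.473  -0.3332  0.4116] jaw 0.3294697275987671
clock 2.1 N 20 shift [ 0.561 -0.07   0.07 ] turn [-0.009 -0.008 -0.275] F [ 1.2 -0.7  0.4] tip [ 0.473  -0.3332  0.4116] jaw 0.3294697275987671
```

```bash
python3 -m crank '1 -0.13 0 0 0 -0.55 28;1 -0.13 0 0 0 -0.55 28;1 -0.13 0 0 0 -0.55 28;1 -0.13 0 0 0 -0.55 28;1 -0.13 0 0 0 -0.55 28;1 -0.13 0 0 0 -0.55 28;1 -0.13 0 0 0 -0.55 28;1 -0.13 0 0 0 -0.55 28;1 -0.13 0 0 0 -0.55 28;1 -0.13 0 0 0 -0.55 28'
python3 - <<'E'
from h import *
p=np.array([np.cos(np.radians(-77)),np.sin(np.radians(-77))])
b=C-p*.08
G=goalpose([*b,.3],-77,35);rows(G,10)
print(now()[0][:3,3],G[:3,3])
E
```

```text
clock: 3.1
position: [0.4943, 0.0737, 0.4839]
ee_rot: [0.609, 0.793, 0.0, -0.023]
ft_force: [0.1, 0.5, 0.0]
grip_width: 0.322
clock 3.1 N 10 shift [0.272 0.013 0.249] turn [-0.012 -0.464  0.03 ] F [0.1 0.5 0. ] tip [0.4916 0.0758 0.411 ] jaw 0.32202443563173644
[0.49426711 0.07368969 0.48393468] [0.47928497 0.14724753 0.3597981 ]
```

```bash
python3 -m crank '0.28 0 0.25 0 -0.46 0 28;0.28 0 0.25 0 -0.46 0 28;0.28 0 0.25 0 -0.46 0 28;0.28 0 0.25 0 -0.46 0 28;0.28 0 0.25 0 -0.46 0 28;0.28 0 0.25 0 -0.46 0 28;0.28 0 0.25 0 -0.46 0 28;0.28 0 0.25 0 -0.46 0 28;0.28 0 0.25 0 -0.46 0 28;0.28 0 0.25 0 -0.46 0 28'
python3 - <<'E'
from h import *
p=np.array([np.cos(np.radians(-77)),np.sin(np.radians(-77))])
b=C-p*.07
rows(goalpose([*b,.03],-77,35),10)
d=camera("top");cv2.imwrite("pics/t1.png",d[0][:,:,::-1])
d=camera("scene");cv2.imwrite("pics/s1.png",d[0][:,:,::-1])
E
```

```text
clock: 4.1
position: [0.464, 0.1579, 0.3524]
ee_rot: [0.57, 0.76, -0.199, 0.24]
ft_force: [0.7, -0.1, -0.3]
grip_width: 0.326
clock 4.1 N 10 shift [0.333 0.039 0.568] turn [0.004 0.016 0.04 ] F [ 0.7 -0.1 -0.3] tip [0.4741 0.1159 0.2936] jaw 0.3262922150355798
```

View pics/s1.png

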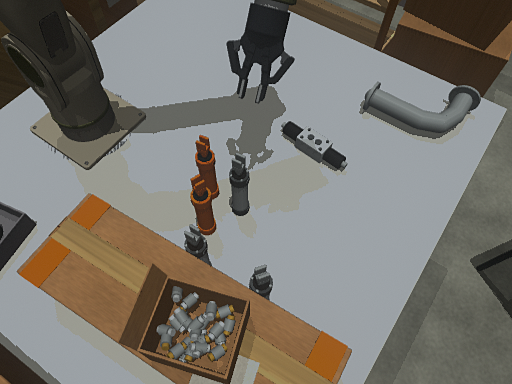

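The tilted gripper's tips are at about (253,95), behind the cylinder at (240,185), and nothing has been disturbed. I'll descend behind it.

```bash
python3 -m crank '0.33 0.04 0.57 0 0 0.04 28;0.33 0.04 0.57 0 0 0.04 28;0.33 0.04 0.57 0 0 0.04 28;0.33 0.04 0.57 0 0 0.04 28;0.33 0.04 0.57 0 0 0.04 28;0.33 0.04 0.57 0 0 0.04 28;0.33 0.04 0.57 0 0 0.04 28;0.33 0.04 0.57 0 0 0.04 28;0.33 0.04 0.57 0 0 0.04 28;0 0 0 0 0 0 28'
python3 - <<'E'
from h import *
p=np.array([np.cos(np.radians(-77)),np.sin(np.radians(-77))])
b=C-p*.055
rows(goalpose([*b,.014],-77,35),10)
P,d=camera("scene");cv2.imwrite("pics/s2.png",cv2.resize(P[60:260,130:390,::-1],None,fx=3,fy=3,interpolation=2)[:600,:780])
E
```

```text
clock: 5.2
position: [0.483, 0.1324, 0.1113]
ee_rot: [0.595, 0.745, -0.189, 0.236]
ft_force: [0.5, -0.9, -0.1]
grip_width: 0.326
clock 5.2 N 10 shift [ 0.034 -0.001  0.091] turn [-0.002  0.002 -0.002] F [ 0.5 -0.9 -0.1] tip [0.4922 0.0914 0.0516] jaw 0.326361050338425
```

View pics/s2.png

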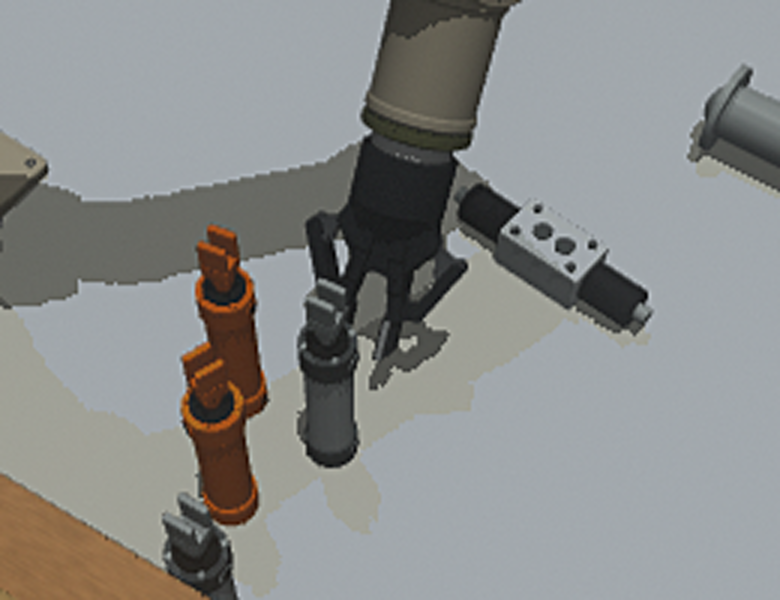

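```bash
python3 -m crank '0.05 0 0.14 0 0 0 28;0.05 0 0.14 0 0 0 28;0.05 0 0.14 0 0 0 28;0.05 0 0.14 0 0 0 28;0.05 0 0.14 0 0 0 28;0.05 0 0.12 0 0 0 28;0.05 0 0.12 0 0 0 28;0.05 0 0.12 0 0 0 28;0 0 0 0 0 0 28;0 0 0 0 0 0 28'
python3 - <<'E'
from h import *
p=np.array([np.cos(np.radians(-77)),np.sin(np.radians(-77))])
for D in (.04,.02):
  b=C-p*D
  rows(goalpose([*b,.012],-77,35),10)
u=(T-C)/np.linalg.norm(T-C)
M,o=now();print('push dir in tool per 10mm',(M[:3,:3].T@np.array([*u*.01,0])/.04).round(4),'along carton-normal',(M[:3,:3].T@np.array([.0726,-.9974,0])*.25).round(4), 'up', (M[:3,:3].T@[0,0,.25]).round(4))
P,d=camera("scene");cv2.imwrite("pics/s3.png",cv2.resize(P[60:260,130:390,::-1],None,fx=3,fy=3,interpolation=2)[:600,:780])
E
```

```text
clock: 6.25
position: [0.4886, 0.122, 0.0704]
ee_rot: [0.596, 0.744, -0.186, 0.237]
ft_force: [-0.8, 0.0, 0.6]
grip_width: 0.329
clock 6.25 N 10 shift [-0.029 -0.008  0.016] turn [ 0.002  0.001 -0.005] F [-0.8  0.   0.6] tip [0.4982 0.0812 0.0106] jaw 0.3285164344192512
clock 6.25 N 10 shift [-0.07  -0.008  0.045] turn [ 0.002  0.001 -0.005] F [-0.8  0.   0.6] tip [0.4982 0.0812 0.0106] jaw 0.3285164344192512
push dir in tool per 10mm [-0.1953  0.0737  0.1376] along carton-normal [-0.2025 -0.0373  0.1418] up [-0.1436  0.0016 -0.2047]
```

View pics/s3.png

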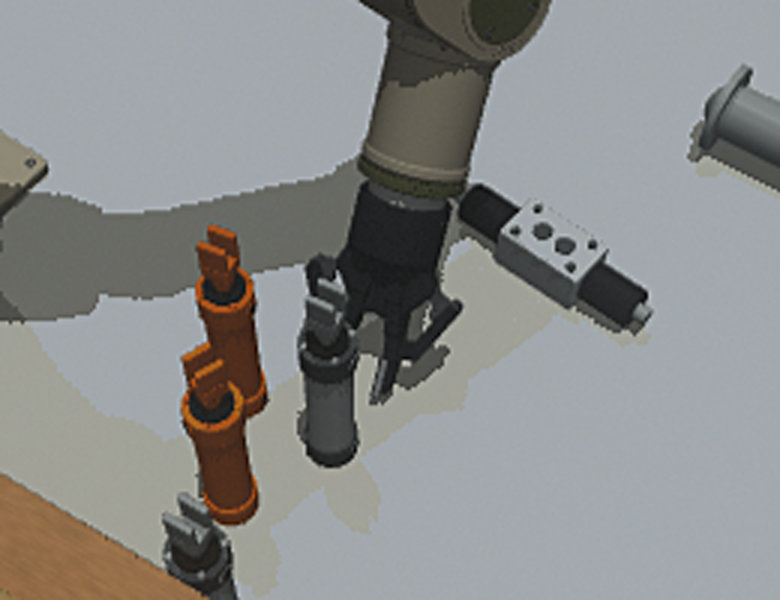

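```bash
python3 -m crank '-0.06 -0.008 0.036 0 0 0 28;-0.06 -0.008 0.036 0 0 0 28;-0.06 -0.008 0.036 0 0 0 28;-0.06 -0.008 0.036 0 0 0 28;-0.06 -0.008 0.036 0 0 0 28;-0.055 -0.008 0.038 0 0 0 28;-0.055 -0.008 0.038 0 0 0 28;-0.055 -0.008 0.038 0 0 0 28;-0.055 -0.008 0.038 0 0 0 28;-0.055 -0.008 0.038 0 0 0 28'
python3 - <<'E'
from h import *
p=np.array([np.cos(np.radians(-77)),np.sin(np.radians(-77))])
rows(goalpose([*C-p*.02,.012],-77,35),10)
P,d=camera("scene");cv2.imwrite("pics/s4.png",cv2.resize(P[60:260,130:390,::-1],None,fx=3,fy=3,interpolation=2)[:600,:780])
E
```

```text
clock: 7.3
position: [0.4921, 0.0926, 0.0723]
ee_rot: [0.596, 0.744, -0.185, 0.237]
ft_force: [-1.9, 4.1, 0.1]
grip_width: 0.326
clock 7.3 N 10 shift [-0.007 -0.     0.007] turn [ 0.003  0.    -0.006] F [-1.9  4.1  0.1] tip [0.5018 0.0519 0.0125] jaw 0.32639525892893917
```

View pics/s4.png

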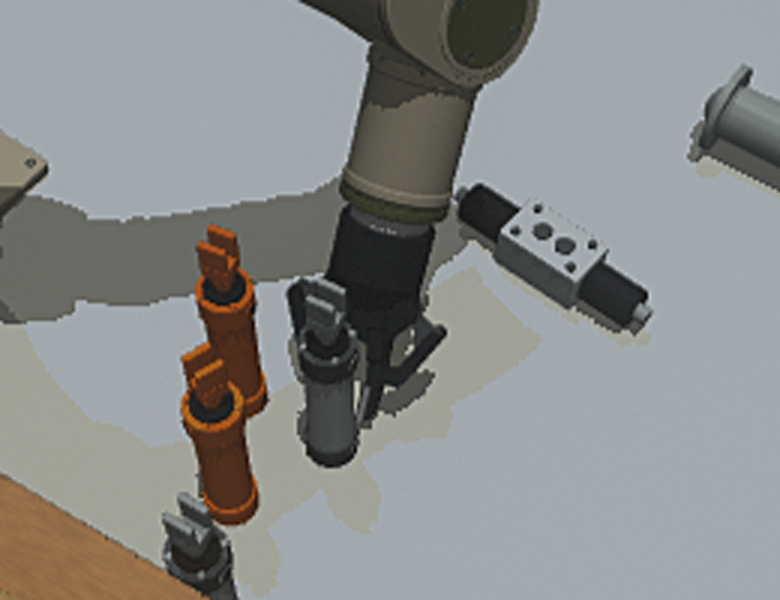

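Contact reads about 4 N with the cylinder still upright, crop (330,400). I'll push along the diagonal gently.

```bash
python3 -m crank '-0.04 0.015 0.028 0 0 0 28;-0.06 0.022 0.042 0 0 0 28;-0.078 0.03 0.055 0 0 0 28;-0.078 0.03 0.055 0 0 0 28;-0.078 0.03 0.055 0 0 0 28;-0.078 0.03 0.055 0 0 0 28;-0.078 0.03 0.055 0 0 0 28;-0.078 0.03 0.055 0 0 0 28;-0.06 0.022 0.042 0 0 0 28;-0.04 0.015 0.028 0 0 0 28'
cat >> h.py <<'E'
def find():
    P,d=camera("scene");m=camera_model("scene");W=cloud("scene",d,m);z=W[...,2]
    hsv=cv2.cvtColor(P,cv2.COLOR_RGB2HSV).astype(int)
    mk=(d>0)&(hsv[...,1]<70)
    def at(lo,hi,r,c0,w=.04):
        s=W[mk&(z>lo)&(z<hi)&(np.hypot(W[...,0]-c0[0],W[...,1]-c0[1])<w)][:,:2]
        return (circ(s,r)[0].round(4),len(s)) if len(s)>8 else None
    return P,at
E
python3 - <<'E'
from h import *
M,o=now();t=(M[:3,3]+.073*M[:3,2]);p=np.array([np.cos(np.radians(-77)),np.sin(np.radians(-77))])
c0=t[:2]+p*.024;print('est',c0,'tip',t,'F',o['ft_force'])
P,at=find()
print(at(.205,.23,.011,c0),at(.14,.16,.022,c0,.032),at(.06,.13,.019,c0,.028))
cv2.imwrite("pics/s5.png",cv2.resize(P[60:260,130:390,::-1],None,fx=3,fy=3,interpolation=2)[:600,:780])
E
```

```text
clock: 8.35
position: [0.5055, 0.0747, 0.0724]
ee_rot: [0.593, 0.75, -0.179, 0.231]
ft_force: [-7.6, 7.1, 5.3]
grip_width: 0.327
est [0.52067991 0.01164759] tip [0.51528109 0.03503247 0.011946  ] F [-7.57095014  7.11600483  5.2570588 ]
(array([0.5193, 0.011 ]), 134) (array([0.5182, 0.0133]), 104) (array([0.518 , 0.0128]), 234)
```

View pics/s5.png

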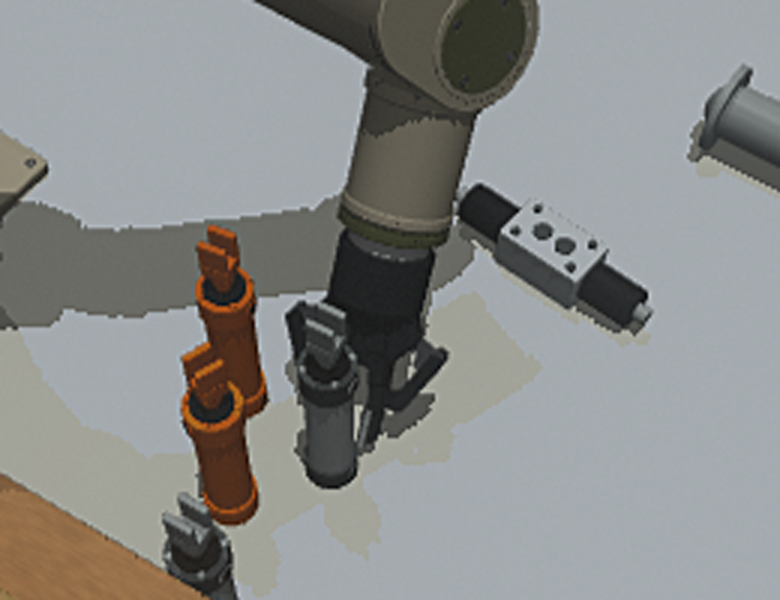

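```bash
python3 - <<'E'
from h import *
p=np.array([np.cos(np.radians(-77)),np.sin(np.radians(-77))])
rows(goalpose([*T-p*.024+[0,.04],.014],-77,35),30)
E
```

```text
clock 8.4 N 30 shift [-0.093  0.049  0.063] turn [ 0.002 -0.004  0.001] F [-5.5  6.6  4.9] tip [0.5153 0.0349 0.012 ] jaw 0.3248038251194084
```

```bash
python3 -m crank '-0.07 0.03 0.03 0 0 0 28;-0.1 0.049 0.055 0 0 0 28;-0.11 0.049 0.06 0 0 0 28;-0.11 0.049 0.065 0 0 0 28;-0.11 0.049 0.065 0 0 0 28;-0.11 0.049 0.07 0 0 0 28;-0.11 0.049 0.07 0 0 0 28;-0.11 0.049 0.07 0 0 0 28;-0.11 0.049 0.07 0 0 0 28;-0.07 0.03 0.045 0 0 0 28'
cat > chk.py <<'E'
from h import *
import sys
M,o=now();t=(M[:3,3]+.073*M[:3,2]);p=np.array([np.cos(np.radians(-77)),np.sin(np.radians(-77))])
c0=t[:2]+p*.024;print('est',c0.round(4),'F',o['ft_force'])
P,at=find()
print('cap top',at(.205,.23,.011,c0),'cap',at(.14,.16,.022,c0,.032),'barrel',at(.06,.13,.019,c0,.028))
print('A',at(.14,.16,.022,A,.032),'B',at(.14,.16,.022,B,.032))
cv2.imwrite(f"pics/{sys.argv[1]}.png",P[:,:,::-1])
rows(goalpose([*T-p*.024+[0,.04],.014],-77,35),10)
rows(goalpose([*T-p*.024,.014],-77,35),10)
E
python3 chk.py s6
```

```text
clock: 9.4
position: [0.529, 0.0431, 0.0732]
ee_rot: [0.59, 0.756, -0.177, 0.224]
ft_force: [-6.5, 6.7, 5.6]
grip_width: 0.328
est [ 0.5439 -0.019 ] F [-6.45939058  6.74255479  5.62677375]
cap top (array([ 0.5432, -0.0197]), 134) cap (array([ 0.5419, -0.0176]), 94) barrel (array([ 0.5418, -0.0178]), 234)
A (array([ 0.5331, -0.1524]), 64) B (array([ 0.6824, -0.1418]), 47)
clock 9.45 N 10 shift [-0.206  0.105  0.137] turn [ 0.006 -0.023  0.012] F [-4.7  6.7  5. ] tip [0.5387 0.0041 0.0121] jaw 0.32931707661078236
clock 9.45 N 10 shift [-0.286  0.082  0.192] turn [ 0.006 -0.023  0.012] F [-4.7  6.7  5. ] tip [0.5387 0.0041 0.0121] jaw 0.32931707661078236
```

View pics/s6.png

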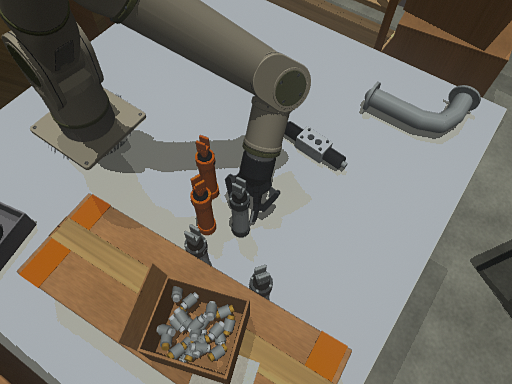

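The cylinder is upright at (240,210) and following the plan, with the neighbours at (195,240) and (262,280) unmoved. I'll keep pushing.

```bash
python3 -m crank '-0.09 0.04 0.03 0 0 0 28;-0.12 0.055 0.05 0 0 0 28;-0.12 0.055 0.06 0 0 0 28;-0.12 0.055 0.065 0 0 0 28;-0.12 0.055 0.065 0 0 0 28;-0.12 0.055 0.07 0 0 0 28;-0.12 0.055 0.07 0 0 0 28;-0.12 0.055 0.07 0 0 0 28;-0.12 0.055 0.07 0 0 0 28;-0.07 0.03 0.04 0 0 0 28'
python3 chk.py s7
```

```text
clock: 10.45
position: [0.561, -0.0015, 0.0761]
ee_rot: [0.589, 0.757, -0.176, 0.221]
ft_force: [-3.8, 5.4, 1.1]
grip_width: 0.329
est [ 0.5757 -0.0634] F [-3.83551435  5.40942974  1.08477742]
cap top (array([ 0.5811, -0.0768]), 133) cap (array([ 0.5778, -0.0705]), 75) barrel (array([ 0.576 , -0.0674]), 166)
A (array([ 0.5331, -0.1525]), 64) B (array([ 0.6826, -0.1417]), 45)
clock 10.5 N 10 shift [-0.096  0.053  0.072] turn [ 0.004 -0.026  0.014] F [-2.8  2.9  1.4] tip [ 0.5706 -0.0406  0.015 ] jaw 0.3289242190483716
clock 10.5 N 10 shift [-0.177  0.03   0.126] turn [ 0.004 -0.026  0.014] F [-2.8  2.9  1.4] tip [ 0.5706 -0.0406  0.015 ] jaw 0.3289242190483716
```

```bash
python3 chk.py s8
```

```text
est [ 0.576  -0.0639] F [-2.83048128  2.92295289  1.3892958 ]
cap top (array([ 0.5816, -0.0784]), 124) cap (array([ 0.5783, -0.0718]), 76) barrel (array([ 0.5764, -0.0682]), 164)
A (array([ 0.5331, -0.1524]), 63) B (array([ 0.6826, -0.1416]), 46)
clock 10.55 N 10 shift [-0.096  0.053  0.072] turn [ 0.004 -0.026  0.014] F [-2.2  3.2 -0.5] tip [ 0.5704 -0.0403  0.015 ] jaw 0.3282075510103321
clock 10.55 N 10 shift [-0.177  0.03   0.127] turn [ 0.004 -0.026  0.014] F [-2.2  3.2 -0.5] tip [ 0.5704 -0.0403  0.015 ] jaw 0.3282075510103321
```

View pics/s7.png

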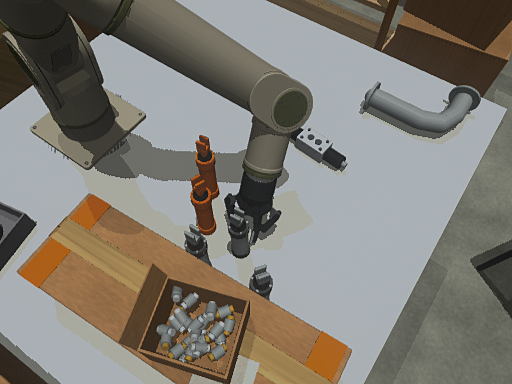

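View pics/s8.png

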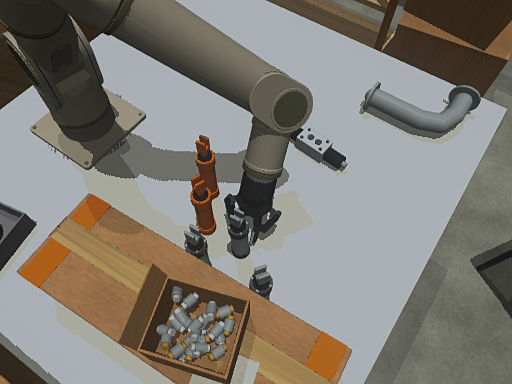

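The cylinder has leaned forward by about 6°: its top at crop (237,220) is ahead of its foot. My finger rose about 3 mm in that move and lifted the back edge by friction. I'll lower the finger first, then ease off so the foot sits flat again.

```bash
python3 -m crank '0.02 0 0.025 0 0 0 28;0.02 0 0.025 0 0 0 28;0.02 0 0.025 0 0 0 28;0.025 0 0.02 0 0 0 28;0.04 0 -0.01 0 0 0 28;0.04 0 -0.015 0 0 0 28;0.04 0 -0.02 0 0 0 28;0.04 0 -0.028 0 0 0 28;0.04 0 -0.028 0 0 0 28;0.04 0 -0.028 0 0 0 28'
python3 chk.py s9
```

```text
clock: 11.55
position: [0.5592, 0.008, 0.0709]
ee_rot: [0.589, 0.756, -0.177, 0.223]
ft_force: [0.6, 0.1, -0.6]
grip_width: 0.329
est [ 0.574  -0.0542] F [ 0.645267    0.13556489 -0.63446403]
cap top (array([ 0.5755, -0.0643]), 138) cap (array([ 0.5743, -0.0622]), 90) barrel (array([ 0.574 , -0.0625]), 219)
A (array([ 0.533 , -0.1526]), 65) B (array([ 0.6826, -0.1413]), 46)
clock 11.6 N 10 shift [-0.125  0.052  0.076] turn [ 0.005 -0.023  0.013] F [0.1 0.4 0.3] tip [ 0.5685 -0.0303  0.0098] jaw 0.3294512910929041
clock 11.6 N 10 shift [-0.206  0.029  0.13 ] turn [ 0.005 -0.023  0.013] F [0.1 0.4 0.3] tip [ 0.5685 -0.0303  0.0098] jaw 0.3294512910929041
```

View pics/s9.png

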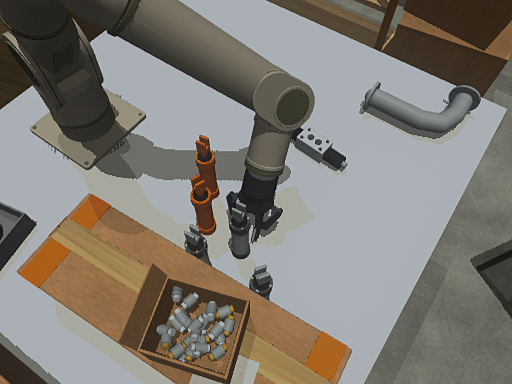

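Upright again: foot at (0.574, -0.062), seen at about (240,235), with zero contact force. I'll carry on level, without any rise.

```bash
cat > dirs.py <<'E'
from h import *
import sys
c=np.array([float(sys.argv[1]),float(sys.argv[2])]);M,o=now()
v=np.array([*(T+[0,-.0007]-c),0]);print('dist',np.linalg.norm(v));v/=np.linalg.norm(v)
Q=M[:3,:3].T*.25
print('per10mm to target',(Q@v).round(4),'normal',(Q@[.0726,-.9974,0]).round(4),'x',(Q@[1,0,0]).round(4),'up',(Q@[0,0,1]).round(4))
print('head',np.degrees(np.arctan2(M[1,2],M[0,2])),'tilt',np.degrees(np.arccos(-M[2,2])),'tip',M[:3,3]+.073*M[:3,2])
E
python3 dirs.py .574 -.0623
```

```text
dist 0.09261653470088378
per10mm to target [-0.2076  0.0325  0.1354] normal [-0.2061 -0.043   0.1348] x [-0.0515  0.2425  0.0322] up [-0.1367 -0.0012 -0.2093]
head -76.36202401908427 tilt 33.15013542992895 tip [ 0.56852041 -0.03033289  0.00979128]
```

```bash
python3 -m crank '-0.09 0.014 0.06 0 0 0 28;-0.09 0.014 0.06 0 0 0 28;-0.06 0.01 0.04 0 0 0 28;-0.06 0.01 0.04 0 0 0 28;-0.08 0.014 0.053 0 0 0 28;-0.08 0.014 0.053 0 0 0 28;-0.08 0.014 0.053 0 0 0 28;-0.08 0.014 0.053 0 0 0 28;-0.08 0.014 0.053 0 0 0 28;-0.06 0.01 0.04 0 0 0 28'
python3 chk.py s10
```

```text
clock: 12.6
position: [0.5709, -0.0163, 0.0707]
ee_rot: [0.587, 0.76, -0.172, 0.219]
ft_force: [-5.7, 7.9, 5.0]
grip_width: 0.329
est [ 0.5858 -0.0776] F [-5.69376832  7.85468079  5.03759875]
cap top (array([ 0.5857, -0.0779]), 137) cap (array([ 0.5841, -0.0759]), 89) barrel (array([ 0.5838, -0.0763]), 212)
A (array([ 0.5332, -0.1521]), 66) B (array([ 0.6827, -0.1412]), 49)
clock 12.65 N 10 shift [-0.07   0.038  0.037] turn [ 0.008 -0.033  0.019] F [-3.8  6.9  4.5] tip [ 0.5805 -0.0545  0.0091] jaw 0.3230729055481049
clock 12.65 N 10 shift [-0.151  0.014  0.091] turn [ 0.008 -0.033  0.019] F [-3.8  6.9  4.5] tip [ 0.5805 -0.0545  0.0091] jaw 0.3230729055481049
```

```bash
python3 dirs.py .584 -.0762; python3 -m crank '-0.06 0.01 0.04 0 0 0 28;-0.08 0.012 0.053 0 0 0 28;-0.09 0.012 0.06 0 0 0 28;-0.09 0.012 0.06 0 0 0 28;-0.09 0.012 0.06 0 0 0 28;-0.09 0.012 0.06 0 0 0 28;-0.09 0.012 0.06 0 0 0 28;-0.09 0.012 0.06 0 0 0 28;-0.09 0.012 0.06 0 0 0 28;-0.06 0.01 0.04 0 0 0 28'
python3 chk.py s11
```

```text
dist 0.07613187571576051
per10mm to target [-0.2108  0.0165  0.1333] normal [-0.2077 -0.0452  0.1317] x [-0.0539  0.2419  0.0325] up [-0.1337 -0.0014 -0.2113]
head -75.91763316336134 tilt 32.324098126154766 tip [ 0.58050804 -0.05445268  0.00905791]
clock: 13.65
position: [0.5841, -0.0385, 0.0715]
ee_rot: [0.583, 0.767, -0.164, 0.214]
ft_force: [-6.3, 7.0, 6.5]
grip_width: 0.323
est [ 0.5995 -0.0984] F [-6.2664405   7.0216785   6.47390528]
cap top (array([ 0.599 , -0.0989]), 144) cap (array([ 0.5979, -0.0968]), 87) barrel (array([ 0.5978, -0.0972]), 193)
A (array([ 0.533 , -0.1525]), 57) B (array([ 0.6826, -0.1414]), 44)
clock 13.7 N 10 shift [-0.018  0.019  0.005] turn [ 0.016 -0.047  0.027] F [-4.7  7.1  5.1] tip [ 0.5942 -0.0752  0.0091] jaw 0.32674499303180093
clock 13.7 N 10 shift [-0.099 -0.006  0.058] turn [ 0.016 -0.047  0.027] F [-4.7  7.1  5.1] tip [ 0.5942 -0.0752  0.0091] jaw 0.32674499303180093
```

View pics/s11.png

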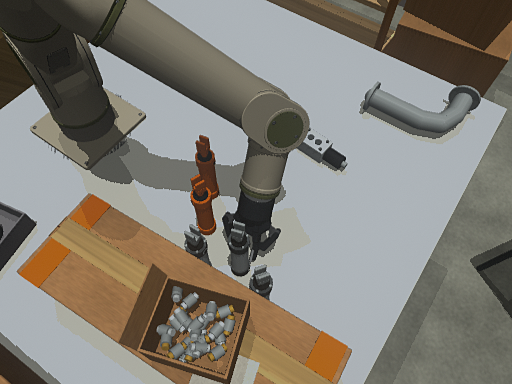

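```bash
python3 -m crank '-0.06 -0.008 0.04 0 -0.02 0.02 28;-0.08 -0.012 0.055 0 -0.02 0.02 28;-0.085 -0.015 0.06 0 -0.03 0.02 28;-0.085 -0.015 0.06 0 -0.03 0.02 28;-0.085 -0.015 0.06 0 -0.03 0.02 28;-0.085 -0.015 0.06 0 -0.03 0.02 28;-0.085 -0.015 0.06 0 -0.03 0.02 28;-0.085 -0.015 0.06 0 -0.03 0.02 28;-0.08 -0.015 0.055 0 -0.02 0.02 28;-0.06 -0.01 0.04 0 -0.02 0.02 28'
python3 chk.py s12; python3 dirs.py .605 -.12
```

```text
clock: 14.7
position: [0.5909, -0.0624, 0.0708]
ee_rot: [0.586, 0.761, -0.16, 0.227]
ft_force: [-1.9, 6.5, 1.8]
grip_width: 0.33
est [ 0.6079 -0.123 ] F [-1.91471508  6.49830109  1.7795623 ]
cap top (array([ 0.6078, -0.1233]), 138) cap (array([ 0.6064, -0.1211]), 92) barrel (array([ 0.6062, -0.1216]), 186)
A (array([ 0.5332, -0.1522]), 63) B (array([ 0.6827, -0.1414]), 51)
clock 14.75 N 10 shift [ 0.033  0.017 -0.031] turn [ 0.029 -0.034  0.014] F [-1.5  6.2  2.3] tip [ 0.6025 -0.0999  0.0091] jaw 0.33124304228848006
clock 14.75 N 10 shift [-0.048 -0.007  0.023] turn [ 0.029 -0.034  0.014] F [-1.5  6.2  2.3] tip [ 0.6025 -0.0999  0.0091] jaw 0.33124304228848006
dist 0.028607734968011726
per10mm to target [-0.2091 -0.0397  0.1311] normal [-0.2081 -0.0477  0.1302] x [-0.0524  0.2412  0.0396] up [-0.1335  0.0057 -0.2113]
head -72.77859340753926 tilt 32.30643938240373 tip [ 0.6025257  -0.09987772  0.00912768]
```

```bash
python3 -m crank '-0.06 -0.022 0.04 0 -0.02 0.02 28;-0.07 -0.024 0.046 0 -0.02 0.02 28;-0.07 -0.024 0.046 0 -0.02 0.02 28;-0.07 -0.024 0.046 0 -0.02 0.02 28;-0.07 -0.024 0.046 0 -0.02 0.02 28;-0.07 -0.024 0.046 0 -0.02 0.02 28;-0.07 -0.024 0.046 0 -0.02 0.02 28;-0.06 -0.02 0.04 0 -0.02 0.02 28;-0.05 -0.016 0.033 0 -0.02 0.02 28;-0.04 -0.014 0.026 0 -0.02 0.02 28'
python3 chk.py s13; python3 dirs.py .608 -.14
```

```text
clock: 15.75
position: [0.5934, -0.0805, 0.0704]
ee_rot: [0.59, 0.756, -0.153, 0.238]
ft_force: [-0.7, 6.0, 2.3]
grip_width: 0.324
est [ 0.6118 -0.1413] F [-0.67150321  5.96174147  2.34789395]
cap top (array([ 0.6111, -0.1415]), 142) cap (array([ 0.6099, -0.1397]), 86) barrel (array([ 0.6099, -0.1401]), 76)
A (array([ 0.533 , -0.1526]), 56) B (array([ 0.6823, -0.1415]), 45)
clock 15.8 N 10 shift [ 0.07   0.022 -0.057] turn [ 0.042 -0.028 -0.   ] F [-1.6  6.7  2.6] tip [ 0.6064 -0.118   0.0091] jaw 0.32610478229354267
clock 15.8 N 10 shift [-0.011 -0.002 -0.003] turn [ 0.042 -0.028 -0.   ] F [-1.6  6.7  2.6] tip [ 0.6064 -0.118   0.0091] jaw 0.32610478229354267
dist 0.008449999999999985
per10mm to target [-0.2048 -0.064   0.1283] normal [-0.2077 -0.0463  0.1312] x [-0.0474  0.2413  0.0447] up [-0.1353  0.0123 -0.2099]
head -70.77297846903254 tilt 32.92244599036962 tip [ 0.60639099 -0.11803291  0.00911631]
```

View pics/s13.png

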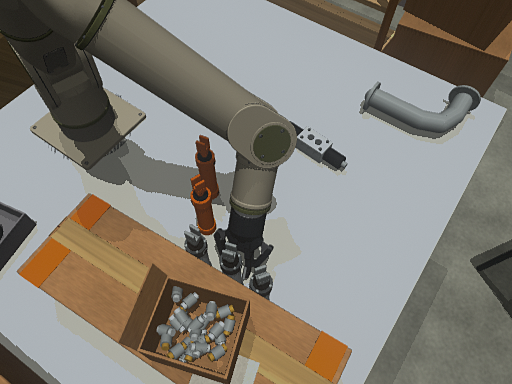

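```bash
python3 -m crank '-0.05 -0.035 0.035 0 -0.01 0.02 28;-0.05 -0.035 0.035 0 -0.01 0.02 28;-0.05 -0.035 0.035 0 -0.01 0.02 28;-0.045 -0.03 0.03 0 -0.01 0.02 28;-0.045 -0.03 0.03 0 -0.01 0.02 28;-0.04 -0.025 0.027 0 -0.01 0.02 28;-0.03 -0.02 0.02 0 -0.01 0.01 28;-0.03 -0.02 0.02 0 -0.01 0.01 28;-0.03 -0.015 0.02 0 0 0 28;-0.03 -0.015 0.02 0 0 0 28'
python3 chk.py s14; python3 dirs.py .608 -.14
```

```text
clock: 16.8
position: [0.5924, -0.0872, 0.0703]
ee_rot: [0.592, 0.756, -0.141, 0.243]
ft_force: [-2.6, 7.1, 3.6]
grip_width: 0.324
est [ 0.6124 -0.1472] F [-2.62974101  7.14337007  3.61784317]
cap top (array([ 0.6114, -0.1475]), 142) cap (array([ 0.6104, -0.1453]), 64) barrel (array([ 0.6102, -0.1458]), 45)
A (array([ 0.533 , -0.1524]), 59) B (array([ 0.6828, -0.1412]), 54)
clock 16.85 N 10 shift [ 0.084  0.029 -0.065] turn [ 0.059 -0.034 -0.008] F [-2.6  7.1  3.3] tip [ 0.607  -0.1238  0.0088] jaw 0.3295318831227387
clock 16.85 N 10 shift [ 0.002  0.004 -0.012] turn [ 0.059 -0.034 -0.008] F [-2.6  7.1  3.3] tip [ 0.607  -0.1238  0.0088] jaw 0.3295318831227387
dist 0.008449999999999985
per10mm to target [-0.2064 -0.0649  0.1252] normal [-0.2092 -0.0473  0.1285] x [-0.0454  0.2407  0.0499] up [-0.1335  0.0185 -0.2106]
head -68.26368527838497 tilt 32.61393859709434 tip [ 0.60698343 -0.12381621  0.00884055]
```

```bash
python3 -m crank '-0.04 -0.03 0.026 0 0 0.01 28;-0.04 -0.03 0.026 0 0 0.01 28;-0.04 -0.03 0.026 0 0 0.01 28;-0.04 -0.03 0.026 0 0 0.01 28;-0.04 -0.025 0.026 0 0 0 28;-0.04 -0.025 0.026 0 0 0 28;-0.04 -0.02 0.026 0 0 0 28;-0.04 -0.02 0.026 0 0 0 28;-0.04 -0.02 0.026 0 0 0 28;-0.04 -0.02 0.026 0 0 0 28'
python3 chk.py s15
```

```text
clock: 17.85
position: [0.591, -0.089, 0.0712]
ee_rot: [0.588, 0.762, -0.126, 0.241]
ft_force: [-5.8, 8.8, 6.8]
grip_width: 0.331
est [ 0.6124 -0.1471] F [-5.77395679  8.76852695  6.75020502]
cap top (array([ 0.6116, -0.1476]), 140) cap (array([ 0.6104, -0.1456]), 70) barrel (array([ 0.6104, -0.1461]), 45)
A (array([ 0.5332, -0.1517]), 67) B (array([ 0.6825, -0.1415]), 47)
clock 17.9 N 10 shift [ 0.088  0.034 -0.063] turn [ 0.076 -0.05  -0.002] F [-5.5  8.4  5.2] tip [ 0.607  -0.1237  0.0091] jaw 0.3281431792273394
clock 17.9 N 10 shift [ 0.007  0.009 -0.011] turn [ 0.076 -0.05  -0.002] F [-5.5  8.4  5.2] tip [ 0.607  -0.1237  0.0091] jaw 0.3281431792273394
```

View pics/s15.png

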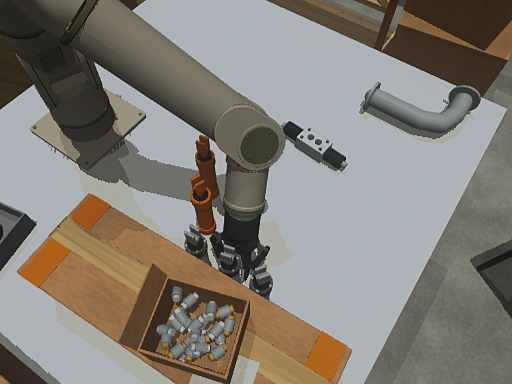

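```bash
python3 -m crank '-0.06 -0.02 0.04 0.02 0 0 28;-0.07 -0.02 0.045 0.02 0 0 28;-0.07 -0.02 0.045 0.02 0 0 28;-0.07 -0.02 0.045 0.02 0 0 28;-0.08 -0.02 0.05 0.02 0 0 28;-0.08 -0.02 0.05 0.02 0 0 28;-0.08 -0.02 0.05 0.02 0 0 28;-0.08 -0.02 0.05 0.02 0 0 28;-0.08 -0.02 0.05 0.02 0 0 28;-0.08 -0.02 0.05 0.02 0 0 28'
python3 chk.py s16;python3 dirs.py .608 -.14
```

```text
clock: 18.9
position: [0.593, -0.0939, 0.0722]
ee_rot: [0.581, 0.772, -0.121, 0.226]
ft_force: [-11.7, 15.7, 14.1]
grip_width: 0.327
est [ 0.6136 -0.1501] F [-11.67276285  15.69323353  14.12796047]
cap top (array([ 0.613 , -0.1499]), 146) cap (array([ 0.6119, -0.1476]), 45) barrel (array([ 0.6115, -0.1485]), 29)
A (array([ 0.533 , -0.1523]), 62) B (array([ 0.6827, -0.1414]), 44)
clock 18.95 N 10 shift [ 0.101  0.034 -0.067] turn [ 0.074 -0.072  0.016] F [-12.7  16.9  13.8] tip [ 0.6082 -0.1268  0.0088] jaw 0.3278061591719549
clock 18.95 N 10 shift [ 0.019  0.007 -0.016] turn [ 0.074 -0.072  0.016] F [-12.7  16.9  13.8] tip [ 0.6082 -0.1268  0.0088] jaw 0.3278061591719549
dist 0.008449999999999985
per10mm to target [-0.2108 -0.0737  0.1125] normal [-0.2142 -0.0563  0.1159] x [-0.0556  0.2381  0.052 ] up [-0.1225  0.0189 -0.2171]
head -65.17481120201987 tilt 29.711520821461043 tip [ 0.60819083 -0.12679573  0.00880306]
```

Force rose to about 25 N and the motion stopped with the cylinder on the row line, so it's against the carton. I'll back off level and look.

```bash
python3 -m crank '0.03 0.005 -0.012 0 0 0 28;0.03 0.005 -0.012 0 0 0 28;0.03 0.005 -0.015 0 0 0 28;0.03 0.005 -0.015 0 0 0 28;0.03 0.005 -0.016 0 0 0 28;0.03 0.005 -0.016 0 0 0 28;0.03 0.005 -0.016 0 0 0 28;0.03 0.005 -0.016 0 0 0 28;0 0 0 0 0 0 28;0 0 0 0 0 0 28'
python3 chk.py s17;python3 dirs.py .608 -.14; python3 - <<'E'
from h import *
P,d=camera("top");cv2.imwrite("pics/t17.png",cv2.resize(P[60:260,200:460,::-1],None,fx=3,fy=3)[:600,:780])
np.save("pics/t17.npy",d);cv2.imwrite("pics/t17f.png",P[:,:,::-1])
E
```

```text
clock: 19.95
position: [0.5911, -0.084, 0.0718]
ee_rot: [0.582, 0.772, -0.122, 0.226]
ft_force: [0.7, 0.1, -0.1]
grip_width: 0.328
est [ 0.6116 -0.1403] F [ 0.65986904  0.11277053 -0.10825588]
cap top (array([ 0.613, -0.15 ]), 144) cap (array([ 0.6117, -0.1478]), 50) barrel (array([ 0.6117, -0.1491]), 29)
A (array([ 0.5331, -0.1527]), 64) B (array([ 0.6826, -0.1412]), 50)
clock 20.0 N 10 shift [ 0.079  0.032 -0.054] turn [ 0.073 -0.071  0.015] F [-0.5  0.4  0.1] tip [ 0.6062 -0.1169  0.0085] jaw 0.3269368236873615
clock 20.0 N 10 shift [-0.003  0.006 -0.004] turn [ 0.073 -0.071  0.015] F [-0.5  0.4  0.1] tip [ 0.6062 -0.1169  0.0085] jaw 0.3269368236873615
dist 0.008449999999999985
per10mm to target [-0.2107 -0.0734  0.1128] normal [-0.2142 -0.056   0.1162] x [-0.0553  0.2382  0.0518] up [-0.1227  0.0187 -0.217 ]
head -65.33117896167866 tilt 29.756220999509846 tip [ 0.6061889  -0.1168856   0.00847957]
```

View pics/t17.png

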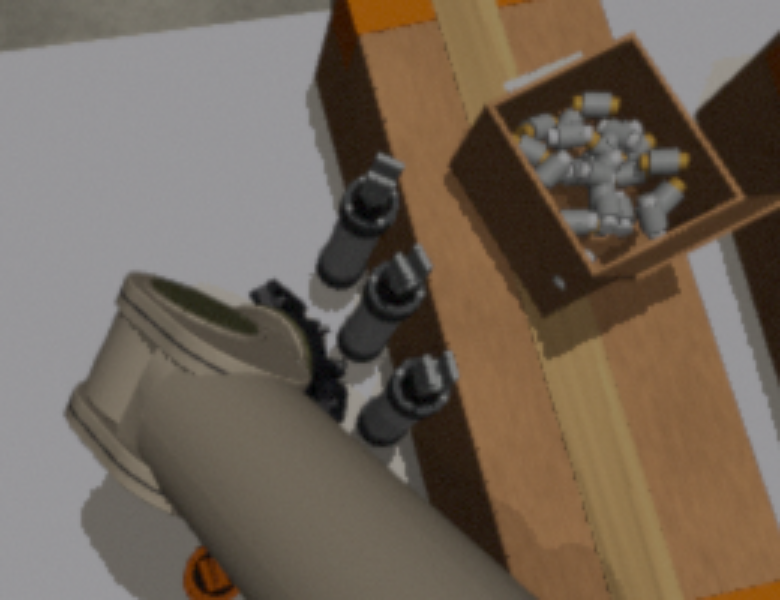

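The top view shows the cylinder in the row at crop (365,340), upright between the neighbours at (335,270) and (385,420). The hand is just off it.

```bash
python3 - <<'E'
from h import *
for f in("t17","top0"):
    P=cv2.imread("pics/t17f.png" if f=="t17" else "pics/top0.png");d=np.load(f"pics/{f}.npy");W=cloud("top",d,camera_model("top"));z=W[...,2]
    g=(cv2.cvtColor(P,cv2.COLOR_BGR2HSV)[...,1]<70)&(d>0)
    for n,c in(("A",A),("C",[.611,-.148]),("B",B)):
        for lo,hi,r in((.006,.024,.022),(.04,.13,.019),(.14,.16,.022),(.205,.23,.011)):
            s=W[g&(z>lo)&(z<hi)&(np.hypot(W[...,0]-c[0],W[...,1]-c[1])<.028)][:,:2]
            if len(s)>8: print(f,n,lo,circ(s,r)[0].round(4),len(s))
E
```

```text
t17 A 0.006 [ 0.5333 -0.1548] 27
t17 A 0.04 [ 0.5331 -0.1545] 138
t17 A 0.14 [ 0.5332 -0.1546] 48
t17 A 0.205 [ 0.5325 -0.1525] 104
t17 C 0.006 [ 0.6119 -0.1504] 32
t17 C 0.04 [ 0.6117 -0.1504] 158
t17 C 0.14 [ 0.6119 -0.1502] 51
t17 C 0.205 [ 0.6104 -0.1483] 104
t17 B 0.006 [ 0.6834 -0.1439] 31
t17 B 0.04 [ 0.6831 -0.1434] 186
t17 B 0.14 [ 0.6833 -0.1436] 59
t17 B 0.205 [ 0.6813 -0.1418] 115
top0 A 0.006 [ 0.5334 -0.1546] 22
top0 A 0.04 [ 0.533  -0.1545] 139
top0 A 0.14 [ 0.5331 -0.1546] 47
top0 A 0.205 [ 0.5323 -0.1523] 101
top0 B 0.006 [ 0.6833 -0.1437] 37
top0 B 0.04 [ 0.6831 -0.1434] 187
top0 B 0.14 [ 0.6834 -0.1434] 56
top0 B 0.205 [ 0.6815 -0.1417] 113
```

Against the neighbours in the same view, the cylinder is hard against the side (1.5 mm deeper than the row line) but 3.7 mm towards +x from the middle. There is plenty of time, so I'll retreat, turn the cradle towards -x and nudge it to centre.

```bash
python3 -m crank '0.08 0.02 -0.042 0 0 0 28;0.1 0.025 -0.055 0 0 0 28;0.1 0.025 -0.055 0 0 0 28;0.1 0.025 -0.055 0 0 0 28;0.1 0.025 -0.055 0 0 0 28;0.1 0.025 -0.055 0 0 0 28;0.1 0.025 -0.055 0 0 0 28;0.1 0.025 -0.055 0 0 0 28;0 0 0 0 0 0 28;0 0 0 0 0 0 28'
python3 - <<'E'
from h import *
h=-100;p=np.array([np.cos(np.radians(h)),np.sin(np.radians(h))]);t=np.array([.607,-.149])
G=goalpose([*t-p*.054,.013],h,35)
rows(G,10)
from scipy.linalg import expm
M,o=now();L=np.real(logm(np.linalg.inv(M)@G))
for s in(0,.25,.5,.75,1):
    K=M@expm(L*s);print((K[:3,3]+.073*K[:3,2]).round(4))
E
```

```text
clock: 21.05
position: [0.5878, -0.0435, 0.072]
ee_rot: [0.581, 0.772, -0.122, 0.226]
ft_force: [0.1, -0.5, 0.5]
grip_width: 0.327
clock 21.05 N 10 shift [-0.028  0.089  0.019] turn [ 0.226 -0.081  0.259] F [ 0.1 -0.5  0.5] tip [ 0.6029 -0.0764  0.0086] jaw 0.3274171175532616
[ 0.6029 -0.0764  0.0086]
[ 0.6071 -0.0807  0.0096]
[ 0.6108 -0.0854  0.0107]
[ 0.6139 -0.0904  0.0118]
[ 0.6164 -0.0958  0.013 ]
```

```bash
python3 -m crank '-0.04 0.089 0.009 0.226 -0.081 0.259 28;-0.04 0.089 0.009 0.226 -0.081 0.259 28;-0.028 0.089 0.019 0.226 -0.081 0.259 28;-0.028 0.089 0.019 0.226 -0.081 0.259 28;-0.028 0.089 0.019 0.226 -0.081 0.259 28;-0.028 0.089 0.019 0.226 -0.081 0.259 28;-0.028 0.089 0.019 0.226 -0.081 0.259 28;-0.028 0.089 0.019 0.226 -0.081 0.259 28;-0.028 0.089 0.019 0.226 -0.081 0.259 28;-0.028 0.089 0.019 0.226 -0.081 0.259 28'
cat > nud.py <<'E'
from h import *
import sys
h=-100;p=np.array([np.cos(np.radians(h)),np.sin(np.radians(h))]);t=np.array([.607,-.149])
for D in(.04,.03,.024):rows(goalpose([*t-p*D,.011],h,35),10)
M,_=now();Q=M[:3,:3].T*.25;print('p',(Q@[*p,0]).round(4),'x',(Q@[1,0,0]).round(4),'up',(Q@[0,0,1]).round(4))
P,at=find()
print('C',at(.205,.23,.011,[.611,-.149]),at(.14,.16,.022,[.611,-.149],.032),'A',at(.14,.16,.022,A,.032),'B',at(.14,.16,.022,B,.032))
cv2.imwrite(f"pics/{sys.argv[1]}.png",P[:,:,::-1])
E
python3 nud.py s18
```

```text
clock: 22.05
position: [0.6242, -0.0584, 0.0738]
ee_rot: [0.736, 0.605, -0.236, 0.192]
ft_force: [0.1, -0.3, 0.2]
grip_width: 0.327
clock 22.05 N 10 shift [-0.017 -0.003  0.021] turn [-0.011  0.005 -0.011] F [ 0.1 -0.3  0.2] tip [ 0.6158 -0.0999  0.0143] jaw 0.3272473791082795
clock 22.05 N 10 shift [-0.037 -0.002  0.035] turn [-0.011  0.005 -0.011] F [ 0.1 -0.3  0.2] tip [ 0.6158 -0.0999  0.0143] jaw 0.3272473791082795
clock 22.05 N 10 shift [-0.049 -0.002  0.044] turn [-0.011  0.005 -0.011] F [ 0.1 -0.3  0.2] tip [ 0.6158 -0.0999  0.0143] jaw 0.3272473791082795
p [-0.2036  0.0054  0.1449] x [ 0.0392  0.2452 -0.0288] up [-0.145  -0.0008 -0.2037]
C (array([ 0.6129, -0.15  ]), 146) (array([ 0.6117, -0.1478]), 52) A (array([ 0.5332, -0.1521]), 65) B (array([ 0.6827, -0.1414]), 43)
```

View pics/s18.png

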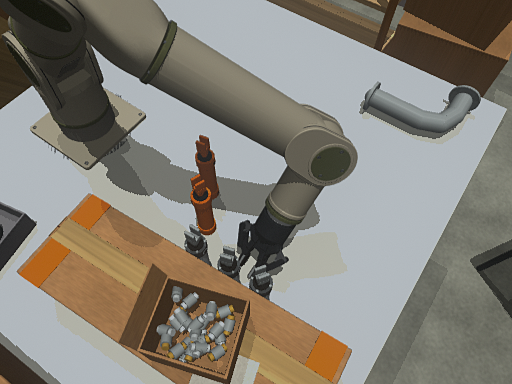

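```bash
python3 - <<'E'
from h import *
P,d=camera("scene");W=cloud("scene",d,camera_model("scene"));
m=(d>0)&(W[...,2]>.01)&(W[...,2]<.2)&(W[...,1]<0.02)&(W[...,0]>.54)&(W[...,0]<.75)&(W[...,1]>-.13)
q=W[m]
M,o=now();Q=(q-M[:3,3])@M[:3,:3]
g=np.hypot(q[:,0]-B[0],q[:,1]-B[1])
i=(Q[:,2]>-.06)&(Q[:,2]<.09)&(abs(Q[:,1])<.08)&(abs(Q[:,0])<.05)&(g>.026)
print('tool y range',Q[i][:,1].min(),Q[i][:,1].max());j=np.argsort(g[i])[:5];print(q[i][j],g[i][j],Q[i][j])
E
```

```text
tool y range -0.06572123169676318 0.06474056082063848
[[ 0.6638925  -0.09038066  0.06799889]
 [ 0.66582667 -0.08949575  0.06916122]
 [ 0.66752924 -0.08817994  0.06891793]
 [ 0.66450755 -0.08753438  0.06876879]
 [ 0.66394324 -0.08698924  0.07293767]] [0.05532373 0.05552668 0.05628788 0.05780349 0.05850163] [[-0.01598364  0.04475568  0.01793012]
 [-0.01564653  0.04647786  0.01625813]
 [-0.01418642  0.04789301  0.01551334]
 [-0.01405739  0.0448039   0.01561504]
 [-0.01612627  0.04413293  0.01197296]]
```

```bash
python3 -m crank '-0.037 0 0.036 0 0 0 28;-0.037 0 0.036 0 0 0 28;-0.037 0 0.036 0 0 0 28;-0.037 0 0.036 0 0 0 28;-0.037 0 0.036 0 0 0 28;-0.037 0 0.036 0 0 0 28;-0.037 0 0.036 0 0 0 28;-0.037 0 0.036 0 0 0 28;-0.037 0 0.036 0 0 0 28;-0.037 0 0.036 0 0 0 28'
python3 nud.py s19
```

```text
clock: 23.15
position: [0.6196, -0.0798, 0.0703]
ee_rot: [0.735, 0.607, -0.235, 0.192]
ft_force: [0.2, 6.8, 4.4]
grip_width: 0.324
clock 23.15 N 10 shift [ 0.023 -0.001 -0.018] turn [-0.008  0.004 -0.008] F [0.2 6.8 4.4] tip [ 0.6115 -0.1212  0.0108] jaw 0.32442268027444926
clock 23.15 N 10 shift [ 0.002 -0.001 -0.003] turn [-0.008  0.004 -0.008] F [0.2 6.8 4.4] tip [ 0.6115 -0.1212  0.0108] jaw 0.32442268027444926
clock 23.15 N 10 shift [-0.01  -0.001  0.006] turn [-0.008  0.004 -0.008] F [0.2 6.8 4.4] tip [ 0.6115 -0.1212  0.0108] jaw 0.32442268027444926
p [-0.204   0.004   0.1445] x [ 0.0383  0.2455 -0.0278] up [-0.1445 -0.0006 -0.204 ]
C (array([ 0.6129, -0.15  ]), 145) (array([ 0.6117, -0.1479]), 48) A (array([ 0.5332, -0.1525]), 62) B (array([ 0.6826, -0.1417]), 45)
```

```bash
python3 -m crank '-0.03 -0.04 0.022 0 0 0 28;-0.035 -0.05 0.025 0 0 0 28;-0.035 -0.06 0.025 0 0 0 28;-0.035 -0.06 0.025 0 0 0 28;-0.035 -0.06 0.025 0 0 0 28;-0.035 -0.06 0.025 0 0 0 28;-0.035 -0.06 0.025 0 0 0 28;-0.035 -0.06 0.025 0 0 0 28;-0.03 -0.05 0.02 0 0 0 28;-0.03 -0.04 0.02 0 0 0 28'
python3 nud.py s20
```

```text
clock: 24.2
position: [0.6048, -0.0785, 0.0716]
ee_rot: [0.732, 0.616, -0.216, 0.194]
ft_force: [4.0, 3.6, -1.3]
grip_width: 0.329
clock 24.2 N 10 shift [ 0.028  0.036 -0.016] turn [ 0.014 -0.015 -0.003] F [ 4.   3.6 -1.3] tip [ 0.5991 -0.1187  0.0109] jaw 0.32856424364242653
clock 24.2 N 10 shift [ 0.007  0.036 -0.002] turn [ 0.014 -0.015 -0.003] F [ 4.   3.6 -1.3] tip [ 0.5991 -0.1187  0.0109] jaw 0.32856424364242653
clock 24.2 N 10 shift [-0.005  0.036  0.006] turn [ 0.014 -0.015 -0.003] F [ 4.   3.6 -1.3] tip [ 0.5991 -0.1187  0.0109] jaw 0.32856424364242653
p [-0.2078 -0.0019  0.1389] x [ 0.0369  0.2465 -0.0194] up [-0.1389  0.0045 -0.2078]
C (array([ 0.6068, -0.15  ]), 151) (array([ 0.605 , -0.1485]), 50) A (array([ 0.5331, -0.1523]), 65) B (array([ 0.6825, -0.1414]), 47)
```

```bash
python3 -m crank '0.06 0.03 -0.035 0 0 0 28;0.08 0.02 -0.05 0 0 0 28;0.06 0.02 -0.038 0 0 0 28;0 0.07 0 0 0 0 28;0 0.07 0 0 0 0 28;0 0.07 0 0 0 0 28;0 0.05 0 0 0 0 28;-0.06 0 0.042 0 0 0 28;-0.06 0 0.042 0 0 0 28;-0.04 0 0.028 0 0 0 28'
python3 nud.py s21
```

```text
clock: 25.25
position: [0.6185, -0.0809, 0.0709]
ee_rot: [0.732, 0.615, -0.218, 0.194]
ft_force: [0.1, 0.2, 0.5]
grip_width: 0.329
clock 25.25 N 10 shift [ 0.027  0.001 -0.018] turn [ 0.012 -0.013 -0.003] F [0.1 0.2 0.5] tip [ 0.6126 -0.1212  0.0103] jaw 0.32918796317892923
clock 25.25 N 10 shift [ 0.006  0.001 -0.004] turn [ 0.012 -0.013 -0.003] F [0.1 0.2 0.5] tip [ 0.6126 -0.1212  0.0103] jaw 0.32918796317892923
clock 25.25 N 10 shift [-0.006  0.001  0.005] turn [ 0.012 -0.013 -0.003] F [0.1 0.2 0.5] tip [ 0.6126 -0.1212  0.0103] jaw 0.32918796317892923
p [-0.2074 -0.0014  0.1395] x [ 0.0371  0.2464 -0.0202] up [-0.1395  0.004  -0.2074]
C (array([ 0.6067, -0.1501]), 148) (array([ 0.6049, -0.1486]), 52) A (array([ 0.5331, -0.1521]), 68) B (array([ 0.6826, -0.1414]), 46)
```

```bash
python3 -m crank '-0.04 0.005 0.027 0 0 0 28;-0.04 0.005 0.027 0 0 0 28;-0.04 0.005 0.027 0 0 0 28;-0.05 0.01 0.033 0 0 0 28;-0.05 0.01 0.033 0 0 0 28;-0.05 0.01 0.033 0 0 0 28;-0.06 0.01 0.04 0 0 0 28;-0.06 0.01 0.04 0 0 0 28;-0.06 0.01 0.04 0 0 0 28;-0.06 0.01 0.04 0 0 0 28'
python3 nud.py s22
```

```text
clock: 26.3
position: [0.6179, -0.087, 0.0716]
ee_rot: [0.73, 0.623, -0.208, 0.187]
ft_force: [-3.0, 9.8, 4.6]
grip_width: 0.33
clock 26.3 N 10 shift [ 0.04   0.001 -0.025] turn [ 0.016 -0.031  0.007] F [-3.   9.8  4.6] tip [ 0.6127 -0.1259  0.01  ] jaw 0.330156259423545
clock 26.3 N 10 shift [ 0.02   0.    -0.011] turn [ 0.016 -0.031  0.007] F [-3.   9.8  4.6] tip [ 0.6127 -0.1259  0.01  ] jaw 0.330156259423545
clock 26.3 N 10 shift [ 0.007  0.    -0.002] turn [ 0.016 -0.031  0.007] F [-3.   9.8  4.6] tip [ 0.6127 -0.1259  0.01  ] jaw 0.330156259423545
p [-0.2109 -0.0051  0.1342] x [ 0.0341  0.247  -0.0178] up [-0.1343  0.0034 -0.2108]
C (array([ 0.6067, -0.1502]), 151) (array([ 0.605 , -0.1483]), 52) A (array([ 0.5331, -0.1524]), 63) B (array([ 0.6831, -0.1409]), 50)
```

A 10 N press doesn't move it, so it's against the carton. I'll retreat level first, then up and away.

```bash
python3 -m crank '0.03 0 -0.016 0 0 0 28;0.03 0 -0.018 0 0 0 28;0.05 0 -0.032 0 0 0 28;0.1 0 -0.064 0 0 0 28;0.15 0 -0.097 0 0 0 28;0.25 0 -0.16 0 0 0 28;0.3 0 -0.2 0 0 0 28;0.3 0 -0.2 0 0 0 28;0.3 0 -0.2 0 0 0 28;0.3 0 -0.2 0 0 0 28'
python3 nud.py s23
```

```text
clock: 27.35
position: [0.6319, 0.0045, 0.0729]
ee_rot: [0.731, 0.623, -0.209, 0.187]
ft_force: [0.1, 0.2, -0.9]
grip_width: 0.33
clock 27.35 N 10 shift [-0.15   0.003  0.107] turn [ 0.016 -0.031  0.006] F [ 0.1  0.2 -0.9] tip [ 0.6267 -0.0344  0.0114] jaw 0.3297305904337293
clock 27.35 N 10 shift [-0.171  0.003  0.121] turn [ 0.016 -0.031  0.006] F [ 0.1  0.2 -0.9] tip [ 0.6267 -0.0344  0.0114] jaw 0.3297305904337293
clock 27.35 N 10 shift [-0.183  0.003  0.129] turn [ 0.016 -0.031  0.006] F [ 0.1  0.2 -0.9] tip [ 0.6267 -0.0344  0.0114] jaw 0.3297305904337293
p [-0.2108 -0.0049  0.1344] x [ 0.0343  0.247  -0.0179] up [-0.1344  0.0034 -0.2108]
C (array([ 0.6067, -0.1502]), 153) (array([ 0.605 , -0.1485]), 50) A (array([ 0.5329, -0.153 ]), 66) B (array([ 0.6826, -0.1415]), 51)
```

View pics/s23.png

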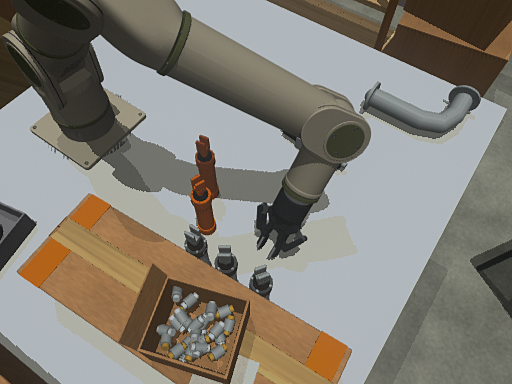

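```bash
python3 -m crank '0 0 -0.4 0 0 0 28;0 0 -0.5 0 0 0 28;0 0 -0.5 0 0 0 28;0 0 -0.5 0 0 0 28;0 0 -0.5 0 0 0 28;0 0 -0.5 0 0 0 28;0 0 -0.5 0 0 0 28;0 0 -0.5 0 0 0 28;0 0 -0.2 0 0 0 28;0 0 0 0 0 0 28'
python3 - <<'E'
from h import *
P,d=camera("scene");cv2.imwrite("pics/s24.png",P[:,:,::-1]);W1=cloud("scene",d,camera_model("scene"))
P1=P;P,d=camera("top");cv2.imwrite("pics/t24.png",P[:,:,::-1]);W=cloud("top",d,camera_model("top"))
for nm,P,W in(("s",P1,W1),("t",P,W)):
    z=W[...,2];g=(cv2.cvtColor(P,cv2.COLOR_RGB2HSV)[...,1]<70)
    for n,c in(("A",A),("C",[.606,-.149]),("B",B)):
        for lo,hi,r in((.006,.024,.022),(.04,.13,.019),(.14,.16,.022)):
            s=W[g&(z>lo)&(z<hi)&(np.hypot(W[...,0]-c[0],W[...,1]-c[1])<.028)][:,:2]
            if len(s)>8: print(nm,n,lo,circ(s,r)[0].round(4),len(s))
E
```

```text
clock: 28.4
position: [0.6438, 0.1023, 0.2253]
ee_rot: [0.73, 0.624, -0.206, 0.187]
ft_force: [0.3, 0.3, 0.4]
grip_width: 0.332
s A 0.04 [ 0.5329 -0.1528] 65
s A 0.14 [ 0.5333 -0.1521] 70
s C 0.04 [ 0.6051 -0.149 ] 34
s C 0.14 [ 0.6051 -0.1483] 50
s B 0.04 [ 0.6828 -0.1418] 18
s B 0.14 [ 0.6827 -0.1416] 50
t A 0.006 [ 0.5334 -0.1546] 26
t A 0.04 [ 0.5331 -0.1545] 139
t A 0.14 [ 0.5332 -0.1548] 50
t C 0.006 [ 0.6056 -0.1509] 33
t C 0.04 [ 0.6052 -0.1508] 164
t C 0.14 [ 0.6057 -0.1507] 55
t B 0.006 [ 0.6832 -0.144 ] 38
t B 0.04 [ 0.6832 -0.1434] 186
t B 0.14 [ 0.6834 -0.1436] 58
```

View pics/s24.png

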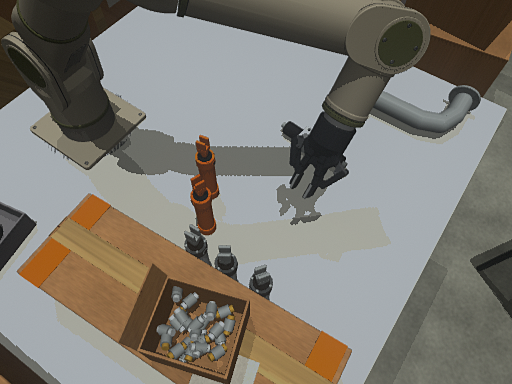

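View pics/t24.png

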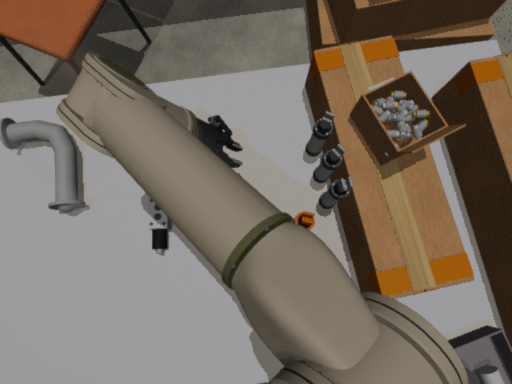

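The cylinder stands upright in the gap, at scene (226,262) and top (327,165). The neighbours, decoys, valve and fittings are where they were, and the hand is well clear. It sits about 2.6 mm from the midpoint and hard against the carton, so I'm handing in.

```bash
python3 -c "
from workcell import *
print(hand_in())"
```

```text
the job is handed in; nothing more can be done
None
```

The cylinder is in the gap, upright and against the carton. I slid it there with the half-open fingertips at its foot cap, then backed the hand away and handed in at about 28.5 s.

**Last checks**
- **Position along the row:** the foot is at about (0.6055, -0.151), roughly 2.6 mm from the midpoint between the neighbours.
- **Against the carton:** it sits about 1.5 mm deeper than the neighbours' line. A 10 N press towards the carton no longer moved it.
- **Upright:** foot, barrel and cap line up to within about 1 mm.
- **Other objects:** both neighbours are where they were to within 1 mm by measurement. The fittings and the orange cylinders look unmoved, as does what can be seen of the valve; the arm hid part of it.
- **Hand clear:** the fingertips are well over 15 cm from the row, and the force reading is near zero.

**What went wrong along the way**
- **Lean of about 6°:** midway, the cylinder leaned forward because my fingertips rose 3 mm and dragged up the back of its foot. I lowered them and eased off, and it settled flat without falling. Oil could have reached the open port then; I had no way to check.
- **Off-centre first try:** it first seated 3.7 mm off the midpoint. A sideways nudge moved it to 2.6 mm on the other side.
- **Camera disagreement:** the two cameras differ by about 2 mm in y, so I judged the position against the neighbours within each view.
- **Peak force seen:** about 25 N at the wrist, when the cylinder met the carton.

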